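# Shim the rocking parts scale

## Robot

A 6-joint arm with a two-finger parallel gripper is mounted at the origin on a cart in front of the work surface, level with it; the furniture and walls round the work are solid. World frame = base frame: x ahead of the robot, y to its left, z up, the work surface at z = 0. Lengths are in m, angles in rad, forces in N, time in s.
With the tool pointing down it reaches from about 0.35 to 0.775 m from the base axis. Payload 7.3 kg.
Tool frame: the origin (TCP) lies at the very end of the fingers, on their centre line; the grasp point (between the pads) lies 19 mm behind it (robot.tcp_to_grasp is the distance from the TCP to the grasp point, in m); z points along the fingers, y is the direction in which the jaws open and shut (so a half turn about z gives the same grasp; the last joint's range is limited). The gripper opens to 92 mm and grips with 3 to 60 N. Pads are 19 mm wide; open, the fingers measure 130 mm over their backs; the gripper's body (75 mm by 190 mm) begins 47 mm behind the grasp point.
Start: joints at [1.025, 0.342, 1.524, -0, 1.275, -0.146], TCP at [0.204, 0.484, 0.227] pointing down, gripper open.
Joint ranges: [-2.53, 2.53], [-0.77, 2.02], [0.04, 2.7], [-1, 4.14], [0.28, 2.66], [-3.11, 3.11]. Speed limits (rad/s): [2.57, 2.57, 3.14, 3.14, 3.14, 3.14].

## Interface

Orientations are given as [roll, pitch, yaw] about the fixed x, y, z axes, in that order (R = Rz(yaw) Ry(pitch) Rx(roll)).
In Python, from cell import robot gives the robot as it stands.
- The arm moves only by the tool arm_command, never from a script. Its argument "motion" is a list that holds one entry, the list of rows, each a list of 7 numbers: the turn, a rotation vector about the tool's x, y, z in units of 90 degrees (1.0 is 90 degrees), then the shift along the tool's x, y, z in units of 30 cm (1.0 is 30 cm), then the opening, from -1 (shut) to 1 (fully open). In form: [[[wx, wy, wz, tx, ty, tz, grip], ...]]. A call has 1 to 8 rows; each row is the pose to reach, as a shift and turn from the pose commanded when the call began, along the tool's axes at that moment; what a row does not reach only later rows make up. A row lasts 1/10 s, in which the tool goes at most 50 mm and 8.59 degrees, less where a joint would pass 70% of its speed; a pose out of reach is approached as far as the arm can. A call with a number of a shift or a turn outside -1 to 1 is refused whole. A call with a gripper value outside its range is refused whole. The fingers move at their own pace and stop on an object; "grip_force" is the grip in N (left out, the last holds). Time passes only in rows, so rows that repeat a pose let the fingers close. It gives the time, the measured TCP pose, the force and the opening at its end, in the units of the state.
- robot.observe(): the state, without advancing time (a new reading comes with each control period).
- robot.read_camera(name): name is "scene" or "top"; returns a dict with "image" (480x640x3 uint8, red, green, blue), "z_map" (480x640 float32, m along the optical axis (not along the pixel's ray), 0 where there is no reading), "fov_y" (degrees; the focal length in pixels is half the picture's height over the tangent of half this angle, whatever the lens; pixels are square), "cx", "cy" (the principal point, pixels), "k1" (the pictures are not rectified: a ray, as slopes to the right and down, at radius r is drawn at 1 + k1 r^2 times it, then the intrinsics apply), "cam_to_world" (4x4, takes a point from camera to world coordinates). Camera axes: x right, y down, z forward; pixel columns grow to the right and rows downward; lengths in m; the calibration is good to about 2 mm. A picture is of the moment at which its call begins.
- robot.hand_in(): hands the job in, once; it reports no verdict.
The state is a dict: "time": time; "qpos": joint angles; "qvel": joint speeds; "joint_efforts": joint torques, N m; "tool_pos": TCP position; "tool_rot": TCP orientation; "contact_force": force on the tool from outside, world axes, zero at the start; "torque": the same for the moment, N m; "opening": finger opening in m.
Only numpy, scipy, OpenCV 4.12 (cv2) and the standard library are available. Lean on these libraries where they do the work, as an engineer would, in place of code of your own. Each camera call takes 0.05 s, during which the arm holds its last target.

## Task

The parts scale leans and rocks because its front right foot has lost its rubber pad. With the fingertips only, push the beech wedge along the bench, thin end first, under that bare foot until the scale stands level on the wedge and its other three feet, then press down firmly on the back left corner of the weighing pan to check that it no longer rocks, and let go. Slide the wedge and never lift it, do not lift the scale or shove it along the bench, and leave the other things alone.

Things in the scene. Friction and masses are not known exactly. Their poses are not given: they have to be found in the camera images.
- scale: parts-counting scale: pale grey housing, steel weighing pan on top, sloping display panel at the front (robot's side), 190 (x) x 180 (y) x 68 mm high, about 3 kg. Origin: on the bench under its centre when level. Axes: x to its back, y to its left, z up (vertical when level). Housing underside 18 mm above the bench. At the start it leans about 0.06 rad to the front right, the back left pad in the air
- bare_foot (a point): lowest point of the front right foot (scale frame x = -76, y = -72 mm), 18 mm inside the right side of the housing: a bare steel dome of 14 mm radius, on the bench at the start, 6 mm above it when the scale is level. It carries about 3 N. The three other feet, at x = +-76, y = +-72 mm, have 22 mm wide rubber pads
- pan_corner (a point): point on the top face of the steel pan in its back left corner (51 mm from the pan's back edge, 30 mm from its left edge), 68 mm above the bench when level: press here, within 40 mm. 120 mm or more behind it the rail of the rack hangs 0.25 m above the bench: keep the wrist and gripper clear of it
- wedge: plain pale beech wedge, 110 mm long, 45 mm wide, flat underside, 15.5 mm thick at the square heel, 1.5 mm at the nose, even slope. Origin: centre of its underside. Axes: x from heel to nose, y across, z up. About 60 g, slippery (friction about 0.35), stays where left. 35 mm behind its nose it is 6 mm thick: with the dome there the scale is level
- wedge_nose (a point): middle of the wedge's thin end, at the underside
- wedge_heel (a point): middle of the wedge's thick end face, 6 mm above the bench: push here. Pushing takes about 1 to 3 N while it slides and lifts the foot; when the scale is level and all four feet carry, the wedge jams: a push of 5 N no longer moves it
- torch_head_06: bystander: black torch head, 34 mm wide and high, the loose one of three, leave it
- stem_flange: bystander: white stem with a round flange, 48 mm wide, 41 mm high, leave it
- pick_tool: bystander: thin black pick, 152 mm long, 9 mm thick, leave it
- white_arm_1: bystander: small white link arm 63 mm long, 7 mm high, leave it
- screwdriver_amber: bystander: screwdriver with an amber handle, 154 mm long, 21 mm thick, leave it
Not all that is in view belongs to the job. Of the things that look like the wedge, take the one that is farthest to the robot's left at the start.

How it is judged:
By the outcome, as a careful person would: the job done as asked, in the order asked, and still so for the second after the job is handed in, with the robot touching nothing.
It also fails if it takes over 48 s, if anything falls off the work surface, if the arm or the gripper's body presses on something with over 40 N, if the wrist force passes 120 N, or if a joint passes its speed limit or range.

## Working session

There is one attempt and no reset: what is moved stays moved. The work goes in short steps, Python scripts to look and compute and a tool call to move; the robot and the scene stay as the last step left them, time stands still between calls to the robot, and variables do not carry over. Pictures are saved under pics/ and viewed, and the job is handed in when it is done.

Besides the shell and the picture viewer there is one more tool, called after ">>>" as name([rows], argument=value, ...), one row to a line, values as JSON. arm_command: Moves the arm, as the interface text tells. Its arguments: {"type":"object","properties":{"motion":{"type":"array"},"grip_force":{"type":"number"}},"required":["motion"]}

```bash
ls; mkdir -p pics; python3 - <<'E'
from cell import robot
import cv2,pickle
print(robot.observe())
for n in("scene","top"):
    c=robot.read_camera(n); pickle.dump(c,open(f"pics/{n}0.pkl","wb"))
    cv2.imwrite(f"pics/{n}0.png",c["image"][:,:,::-1])
    print(n,c["fov_y"],c["cx"],c["cy"],c["k1"],c["cam_to_world"])
E
```

```text
pics
{'time': 0.0, 'qpos': array([ 1.02496141e+00,  3.42732879e-01,  1.52500939e+00, -2.63595192e-05,
        1.27539258e+00, -1.45945533e-01]), 'qvel': array([-0.00053968, -0.00042746, -0.00121425, -0.00083729,  0.00146608,
        0.00019089]), 'joint_efforts': array([ 1.49581316e-03, -4.31244171e+01, -2.44233906e+01,  7.19831348e-02,
        5.55872067e-02, -8.16597230e-05]), 'tool_pos': array([0.20414019, 0.48324794, 0.22604235]), 'tool_rot': array([-3.14006318e+00, -1.99340783e-04,  2.74171081e+00]), 'contact_force': array([ 0.60996149,  0.23927096, -0.11193395]), 'torque': array([-0.00035822, -0.0211513 ,  0.02671261]), 'opening': 0.09142541965223806}
scene 46.440458619870505 322.167188079793 239.00490934208258 -0.0867527287126381 [[ 0.55875416 -0.50275448  0.65956934 -0.24154808]
 [-0.8293246  -0.3350707   0.44715583 -0.49514724]
 [-0.00380724 -0.79684726 -0.6041688   0.74538664]
 [ 0.          0.          0.          1.        ]]
top 55.8465722653305 324.5019398307061 235.8728261533691 -0.02379499320147584 [[ 0.01959993 -0.99443599  0.10350311  0.42035864]
 [-0.99922186 -0.0230272  -0.03202217  0.04169736]
 [ 0.03422739 -0.10279494 -0.99411352  0.97847049]
 [ 0.          0.          0.          1.        ]]
```

View pics/scene0.png

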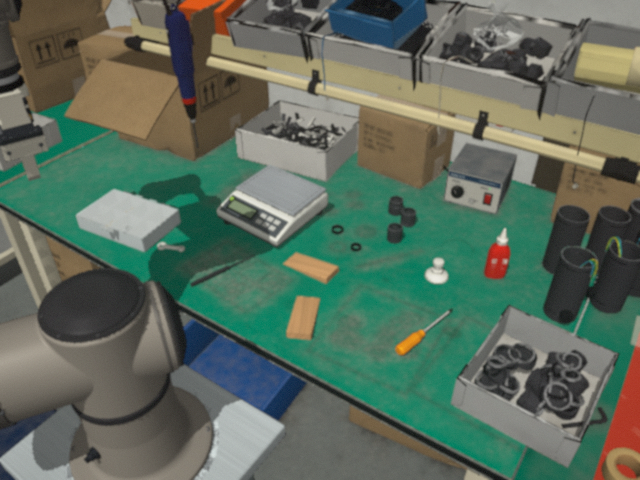

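View pics/top0.png

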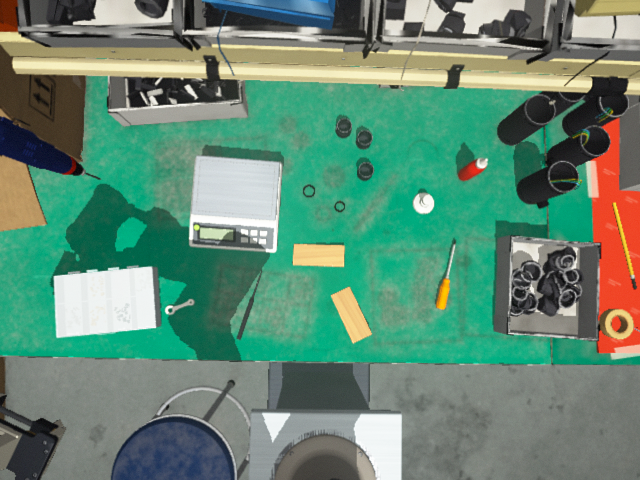

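Two wedge-like blocks in the top view: A at (318,255) and B at (351,315). A is farther to the robot's left (image left is +y), so it fits. I'll measure it and enlarge a crop.

```bash
cat > h.py <<'E'
import numpy as np,cv2,pickle
def K(c):
    f=240/np.tan(np.radians(c["fov_y"])/2); return np.array([[f,0,c["cx"]],[0,f,c["cy"]],[0,0,1.]])
def rays(c,uv):
    # distorted = u*(1+k1 r^2) with r undistorted slopes: opencv model
    p=cv2.undistortPoints(np.array(uv,float).reshape(-1,1,2),K(c),np.array([c["k1"],0,0,0,0]))[:,0]
    return np.c_[p,np.ones(len(p))]
def toz(c,uv,z):
    d=rays(c,uv)@c["cam_to_world"][:3,:3].T;o=c["cam_to_world"][:3,3]
    return o+d*((z-o[2])/d[:,2])[:,None]
def cloud(c):
    v,u=np.mgrid[0:480,0:640]
    r=rays(c,np.c_[u.ravel(),v.ravel()])*c["z_map"].ravel()[:,None]
    return (r@c["cam_to_world"][:3,:3].T+c["cam_to_world"][:3,3]).reshape(480,640,3)
def proj(c,P):
    T=np.linalg.inv(c["cam_to_world"]);P=np.atleast_2d(P)
    q=P@T[:3,:3].T+T[:3,3]
    return cv2.projectPoints(q,np.zeros(3),np.zeros(3),K(c),np.array([c["k1"],0,0,0,0]))[0][:,0]
E
python3 - <<'E'
from h import *
for n,(x0,y0,x1,y1) in {"top":(180,130,380,350),"scene":(200,150,360,350)}.items():
    c=pickle.load(open(f"pics/{n}0.pkl","rb"))
    im=c["image"][y0:y1,x0:x1,::-1]
    cv2.imwrite(f"pics/crop_{n}.png",cv2.resize(im,None,fx=2.7,fy=2.7,interpolation=cv2.INTER_CUBIC))
    W=cloud(c);hsv=cv2.cvtColor(c["image"],cv2.COLOR_RGB2HSV)
    m=((hsv[...,0]>8)&(hsv[...,0]<28)&(hsv[...,1]>60)&(hsv[...,2]>120)).astype(np.uint8)
    k,l,s,ce=cv2.connectedComponentsWithStats(m)
    for i in range(1,k):
        if s[i,4]>250 and y0<ce[i][1]<y1 and x0<ce[i][0]<x1:
            P=W[l==i];uv=np.argwhere(l==i)[:,::-1]
            box=cv2.boxPoints(cv2.minAreaRect(uv.astype(np.float32)))
            print(n,ce[i],s[i],"mean",P.mean(0).round(4)); print(box.round(1))
            A=np.c_[P[:,:2]-P[:,:2].mean(0),np.ones(len(P))];g=np.linalg.lstsq(A,P[:,2],rcond=None)[0];print(" slope",g)
            bw=cv2.minAreaRect((P[:,:2]*1000).astype(np.float32));print(bw, cv2.boxPoints(bw))
    
E
```

```text
top [318.46352724 254.7654663 ] [ 293  244   52   23 1083] mean [0.48   0.0228 0.0146]
[[292.6 264.5]
 [293.4 243.2]
 [344.2 245. ]
 [343.4 266.3]]
 slope [-1.8901724   0.01854925  0.01460662]
((461.84228515625, 23.270538330078125), (108.8003921508789, 83.45950317382812), 89.22265625) [[419.37833  -30.558514]
 [502.83017  -31.690792]
 [504.30624   77.099594]
 [420.8544    78.23187 ]]
top [350.87634409 314.49820789] [ 331  287   41   56 1116] mean [ 0.3552 -0.0486  0.0112]
[[329.9 295. ]
 [349.4 285.9]
 [371.8 333.8]
 [352.3 342.9]]
 slope [-0.22866092  0.74417996  0.01116772]
((373.4632263183594, -34.314430236816406), (166.78106689453125, 63.96847915649414), 37.34330368041992) [[ 287.76517   -59.470287]
 [ 326.56778  -110.3262  ]
 [ 459.1613     -9.158573]
 [ 420.35867    41.697342]]
scene [311.1829419  266.61063041] [284 253  54  30 809] mean [0.4716 0.0162 0.0099]
[[282.3 268.1]
 [288.4 249.8]
 [337.6 266.2]
 [331.5 284.5]]
 slope [-0.80493397 -0.18236362  0.00985683]
((155.92816162109375, -239.7784423828125), (938.8130493164062, 106.92229461669922), 39.21723556518555) [[-241.54807  -495.14728 ]
 [-173.9451   -577.9858  ]
 [ 553.4044     15.590393]
 [ 485.80142    98.428894]]
scene [302.7320197  317.54876847] [ 287  296   33   44 1015] mean [ 0.3425 -0.0554  0.0117]
[[285.2 336.1]
 [296.1 292.5]
 [319.9 298.5]
 [309.  342. ]]
 slope [-0.25341038 -0.93104139  0.01174576]
((71.16064453125, -243.96600341796875), (800.0867309570312, 58.10713195800781), 34.61907196044922) [[-274.5598   -447.3282  ]
 [-241.54814  -495.14728 ]
 [ 416.8811    -40.60382 ]
 [ 383.86945     7.215271]]
```

View pics/crop_top.png

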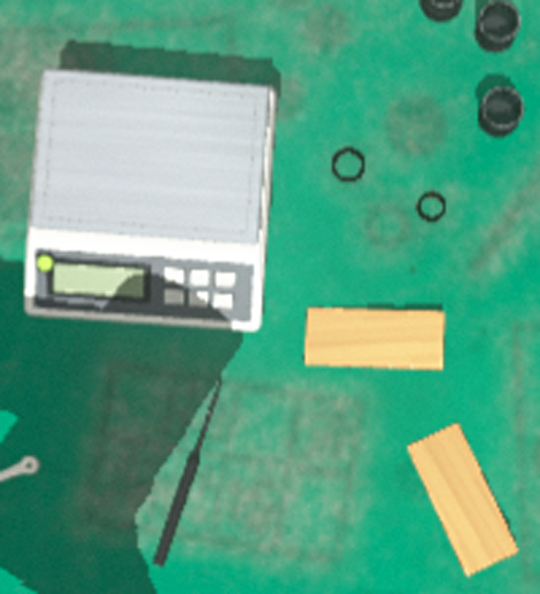

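View pics/crop_scene.png

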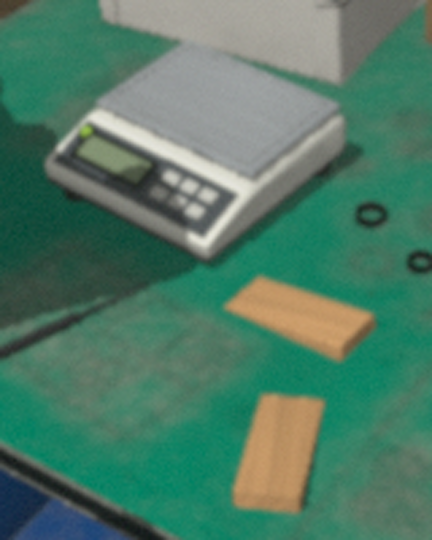

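```bash
python3 - <<'E'
from h import *
c=pickle.load(open(f"pics/top0.pkl","rb"));W=cloud(c)
np.set_printoptions(precision=4,suppress=True,linewidth=150)
# bench plane local
for nm,(u0,u1,v0,v1) in {"A":(296,342,248,262),"bench1":(300,340,225,238),"bench2":(290,330,275,290),"bench3":(380,420,260,300)}.items():
    P=W[v0:v1,u0:u1].reshape(-1,3);P=P[np.abs(P[:,2]-np.median(P[:,2]))<.02]
    A=np.c_[P[:,:2]-P[:,:2].mean(0),np.ones(len(P))];g=np.linalg.lstsq(A,P[:,2],rcond=None)[0];print(nm,P.mean(0),g,(P[:,2]-A@g).std())
print(np.nanmedian(W[246:264,292:345,2],axis=0)[::4])
# pan
m=(W[...,2]>.055)&(W[...,2]<.09);m[:,:185]=0;m[:,290:]=0;m[:145]=0;m[255:]=0
P=W[m];med=P.mean(0)
for _ in range(5):
    A=np.c_[P[:,:2]-med[:2],np.ones(len(P))];g=np.linalg.lstsq(A,P[:,2],rcond=None)[0];r=P[:,2]-A@g;P=P[np.abs(r)<2.5*r.std()]
print("pan",len(P),med,g,r.std()); bw=cv2.minAreaRect((P[:,:2]*1000).astype(np.float32));print(bw,cv2.boxPoints(bw))
E
```

```text
A [0.4809 0.0226 0.0086] [-0.012  -0.1266  0.0086] 0.0017803781945564486
bench1 [ 0.5327  0.0213 -0.0002] [ 0.0003  0.003  -0.0002] 0.0017408211132385536
bench2 [ 0.4218  0.0406 -0.0002] [ 0.0061 -0.0007 -0.0002] 0.001719742332422685
bench3 [ 0.4311 -0.1543 -0.0002] [-0.0017  0.0016 -0.0002] 0.0016964080127184259
[-0.0002  0.0024  0.0036  0.0048  0.0062  0.0066  0.008   0.0094  0.0093  0.0111  0.0127  0.0129  0.0146  0.0127]
pan 4888 [0.6052 0.1992 0.0681] [0.0427 0.0429 0.0692] 0.001550354543414694
((610.4647827148438, 195.59829711914062), (170.50277709960938, 122.0955810546875), 87.57170104980469) [[545.8598 113.01  ]
 [667.8458 107.8369]
 [675.0698 278.1866]
 [553.0838 283.3597]]
```

```bash
python3 - <<'E'
from h import *
np.set_printoptions(precision=4,suppress=True,linewidth=150)
for n in("top","scene"):
    c=pickle.load(open(f"pics/{n}0.pkl","rb"));W=cloud(c)
    if n=="top":
        print("nose",toz(c,[[292.6,264.5],[293.4,243.2]],.0015)); print("heel",toz(c,[[344.7,245],[343.9,266.8]],.0155))
    nrm=np.array([-.0427,-.0429,1]);nrm/=np.linalg.norm(nrm)
    # untilt: minimal rotation taking nrm to z, about a point
    v=np.cross(nrm,[0,0,1]);R=cv2.Rodrigues(v/np.linalg.norm(v)*np.arcsin(np.linalg.norm(v)))[0]
    m=(W[...,2]>.014)&(W[...,0]>.45)&(W[...,0]<.72)&(W[...,1]>.085)&(W[...,1]<.32)&(W[...,2]<.1)
    P=W[m]
    P0=np.array([.59,.195,.0]);Q=(P-P0)@R.T
    # use boundary via minAreaRect of mask-eroded robust: pan top only and whole
    best=None
    for yaw in np.radians(np.arange(-6,3,.25)):
        a=Q[:,0]*np.cos(yaw)+Q[:,1]*np.sin(yaw);b=-Q[:,0]*np.sin(yaw)+Q[:,1]*np.cos(yaw)
        e=np.r_[np.percentile(a,[.5,99.5]),np.percentile(b,[.5,99.5])]
        ar=(e[1]-e[0])*(e[3]-e[2])
        if best is None or ar<best[0]:best=(ar,yaw,e)
    print(n,len(Q),np.degrees(best[1]),best[2],best[2][1]-best[2][0],best[2][3]-best[2][2])
E
```

```text
nose [[0.4586 0.0777 0.0015]
 [0.5046 0.0772 0.0015]]
heel [[ 0.502  -0.0329  0.0155]
 [ 0.4554 -0.0319  0.0155]]
top 8063 -1.5000000000000002 [-0.1006  0.0832 -0.0855  0.094 ] 0.18384735945499944 0.17943983146552284
scene 5363 -3.0000000000000004 [-0.1055  0.0795 -0.0884  0.0891] 0.18498889819998754 0.17745090128767443
```

```bash
cat >> h.py <<'E'
def scaleT(x,y,yaw,tilt=True):
    from scipy.spatial.transform import Rotation as Ro
    Rz=Ro.from_euler('z',yaw).as_matrix()
    if not tilt:
        return Rz,np.array([x,y,0.])
    # bare foot down 6mm, FL(-76,72,0) & BR(76,-72,0) fixed
    p=np.array([-.076,.072,0]);q=np.array([.076,-.072,0]);a=(q-p)/np.linalg.norm(q-p)
    foot=np.array([-.076,-.072,.006])
    for ang in [.0575,-.0575]:
        R=Ro.from_rotvec(a*ang).as_matrix()
        if (R@foot)[2]<.003: break
    return Rz@R,np.array([x,y,0.])
E
python3 - <<'E'
from h import *
np.set_printoptions(precision=4,suppress=True)
x,y,yaw=.581,.198,np.radians(-2.3)
R,t=scaleT(x,y,yaw)
print(R[:,2], R@[-.076,-.072,.006]+t)
hb=np.array([[-.095,-.09,.018],[-.095,.09,.018],[.095,.09,.018],[.095,-.09,.018]])
for n,(x0,y0,x1,y1) in {"top":(180,140,300,270),"scene":(205,155,345,255)}.items():
    c=pickle.load(open(f"pics/{n}0.pkl","rb"));s=5
    im=cv2.resize(c["image"][y0:y1,x0:x1,::-1],None,fx=s,fy=s,interpolation=cv2.INTER_CUBIC).copy()
    for z,col in((.018,(0,0,255)),(.068,(255,0,0))):
        h=hb.copy();h[:,2]=z
        if z>.05: h[:,1]*=.085/.09
        p=(proj(c,h@R.T+t)-[x0,y0]+.5)*s
        cv2.polylines(im,[p.astype(np.int32)],True,col,1)
    p=(proj(c,R@[-.076,-.072,.006]+t)-[x0,y0]+.5)*s
    cv2.circle(im,tuple(int(k) for k in p[0]),5,(255,0,255),-1)
    cv2.imwrite(f"pics/ov_{n}.png",im)
E
```

```text
[-0.0412 -0.0401  0.9983] [ 0.502  0.129 -0.   ]
```

View pics/ov_top.png

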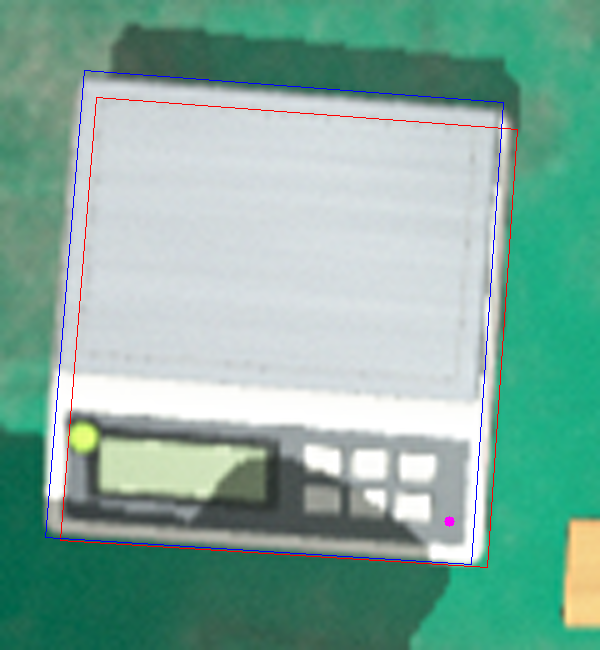

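View pics/ov_scene.png

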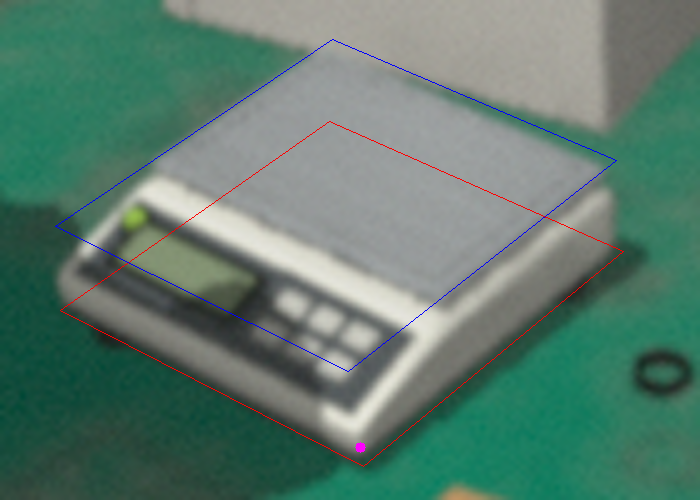

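```bash
cat >> h.py <<'E'
def plan(tgt,yaw,tilt=0):
    """numbers for the move: target TCP, yaw (tool down)"""
    from cell import robot
    from scipy.spatial.transform import Rotation as Ro
    s=robot.observe()
    R0=Ro.from_euler('xyz',s["tool_rot"]);R1=Ro.from_euler('xyz',[np.pi,0,yaw])
    print("t",round(s["time"],2),"pos",s["tool_pos"].round(4),"rot",s["tool_rot"].round(4),"F",s["contact_force"].round(2))
    w=(R0.inv()*R1).as_rotvec()/(np.pi/2)
    for p in np.atleast_2d(tgt):
        d=R0.inv().apply(np.array(p)-s["tool_pos"])
        print(p,"turn",w.round(4),"shift",(d/.3).round(4))
E
python3 - <<'E'
from h import *
plan([[.30,.25,.2],[.425,.0075,.1]],3.1155)
E
```

```text
t 0.1 pos [0.2041 0.4833 0.2261] rot [-3.1402e+00 -2.0000e-04  2.7418e+00] F [ 1.07  0.63 -0.17]
[0.3  0.25 0.2 ] turn [-0.0009 -0.0003 -0.2379] shift [-0.597  -0.5918  0.0878]
[0.425  0.0075 0.1   ] turn [-0.0009 -0.0003 -0.2379] shift [-1.2955 -1.1737  0.4218]
```

>>> arm_command([
  [[0, 0, -0.238, -0.597, -0.592, 0.088, -1], [0, 0, -0.238, -0.597, -0.592, 0.088, -1], [0, 0, -0.238, -0.597, -0.592, 0.088, -1], [0, 0, -0.238, -0.597, -0.592, 0.088, -1], [0, 0, -0.238, -0.597, -0.592, 0.088, -1], [0, 0, -0.238, -0.597, -0.592, 0.088, -1], [0, 0, -0.238, -0.597, -0.592, 0.088, -1]],
])

```text
time: 0.8
tool_pos: [0.3006, 0.2491, 0.2002]
tool_rot: [-3.142, -0.0, 3.112]
contact_force: [0.4, 0.6, -0.2]
opening: 0.0399
```

```bash
python3 - <<'E'
from h import *
plan([[.425,.0075,.1],[.43,.0075,.03]],3.1155)
E
```

```text
t 0.8 pos [0.3006 0.2491 0.2002] rot [-3.1415e+00 -4.0000e-04  3.1118e+00] F [ 0.39  0.55 -0.15]
[0.425  0.0075 0.1   ] turn [-0.     -0.0003 -0.0023] shift [-0.4386 -0.7927  0.3339]
[0.43   0.0075 0.03  ] turn [-0.     -0.0003 -0.0023] shift [-0.4553 -0.7922  0.5672]
```

>>> arm_command([
  [[0, 0, -0.002, -0.439, -0.793, 0.25, -1], [0, 0, -0.002, -0.439, -0.793, 0.25, -1], [0, 0, -0.002, -0.439, -0.793, 0.25, -1], [0, 0, -0.002, -0.439, -0.793, 0.25, -1], [0, 0, -0.002, -0.439, -0.793, 0.25, -1], [0, 0, -0.002, -0.439, -0.793, 0.25, -1], [0, 0, -0.002, -0.439, -0.793, 0.567, -1], [0, 0, -0.002, -0.439, -0.793, 0.567, -1]],
])

```text
time: 1.6
tool_pos: [0.4275, 0.0095, 0.0292]
tool_rot: [3.142, 0.003, 3.118]
contact_force: [-0.4, 0.1, 0.2]
opening: 0.0005
```

```bash
python3 - <<'E'
from h import *
from cell import robot
plan([[.425,.0075,.005],[.445,.0075,.005],[.468,.0075,.005]],3.1155)
for n in("scene","top"):
    c=robot.read_camera(n);cv2.imwrite(f"pics/{n}1.png",cv2.resize(c["image"][190:350,200:400,::-1],None,fx=3.5,fy=3.5))
E
```

```text
t 1.6 pos [0.4275 0.0095 0.0292] rot [3.1416 0.0035 3.1181] F [-0.44  0.11  0.24]
[0.425  0.0075 0.005 ] turn [0.     0.0022 0.0016] shift [ 0.0084 -0.0069  0.0806]
[0.445  0.0075 0.005 ] turn [0.     0.0022 0.0016] shift [-0.0583 -0.0053  0.0808]
[0.468  0.0075 0.005 ] turn [0.     0.0022 0.0016] shift [-0.1349 -0.0035  0.0811]
```

View pics/scene1.png

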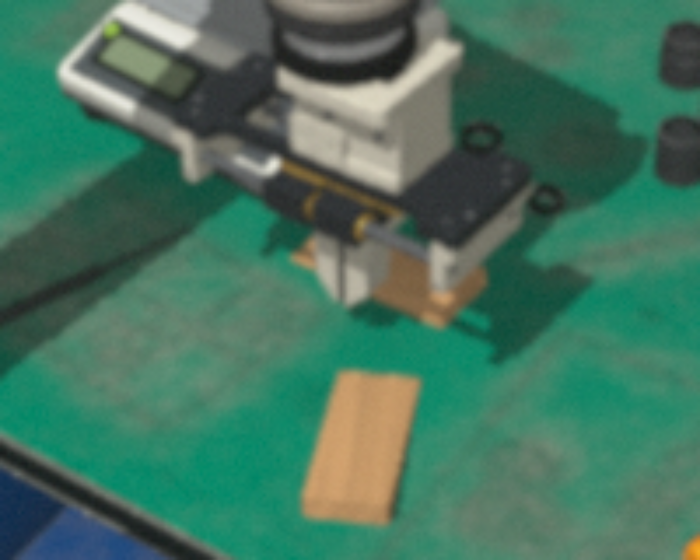

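>>> arm_command([
  [[0, 0.002, 0.002, 0.008, -0.007, 0.08, -1], [0, 0.002, 0.002, 0.008, -0.007, 0.081, -1], [0, 0.002, 0.002, -0.04, -0.006, 0.081, -1], [0, 0.002, 0.002, -0.055, -0.006, 0.081, -1], [0, 0.002, 0.002, -0.065, -0.006, 0.081, -1], [0, 0.002, 0.002, -0.075, -0.005, 0.081, -1], [0, 0.002, 0.002, -0.085, -0.005, 0.081, -1], [0, 0.002, 0.002, -0.095, -0.005, 0.081, -1]],
])

```text
time: 2.5
tool_pos: [0.4542, 0.007, 0.0062]
tool_rot: [3.141, -0.003, 3.116]
contact_force: [-0.0, 0.1, -0.2]
opening: 0.0004
```

```bash
python3 - <<'E'
from h import *
plan([[.460,.0075,.005],[.468,.0075,.005]],3.1155)
E
```

```text
t 2.5 pos [0.4542 0.007  0.0062] rot [ 3.1415e+00 -3.1000e-03  3.1156e+00] F [-0.    0.09 -0.19]
[0.46   0.0075 0.005 ] turn [ 0.0001 -0.002   0.0001] shift [-0.0194  0.0021  0.0039]
[0.468  0.0075 0.005 ] turn [ 0.0001 -0.002   0.0001] shift [-0.0461  0.0028  0.0038]
```

>>> arm_command([
  [[0, 0, 0, -0.01, 0.001, 0.002, -1], [0, 0, 0, -0.02, 0.001, 0.002, -1], [0, 0, 0, -0.03, 0.001, 0.002, -1], [0, 0, 0, -0.04, 0.001, 0.002, -1], [0, 0, 0, -0.04, 0.001, 0.002, -1], [0, 0, 0, 0.02, 0.001, 0.002, -1], [0, 0, 0, 0.07, 0.001, 0, -1], [0, 0, 0, 0.07, 0, -0.12, -1]],
])

```text
time: 3.3
tool_pos: [0.4283, 0.0082, 0.0393]
tool_rot: [3.14, -0.014, 3.115]
contact_force: [0.8, -1.0, 0.2]
opening: 0.0005
```

```bash
python3 - <<'E'
from h import *
plan([[.44,-.06,.15],[.505,-.065,.1]],np.pi/2)
E
```

```text
t 3.3 pos [0.4283 0.0082 0.0393] rot [ 3.1401 -0.0138  3.1155] F [ 0.78 -0.97  0.22]
[ 0.44 -0.06  0.15] turn [-0.006  -0.0077  0.9834] shift [-0.0398 -0.2256 -0.37  ]
[ 0.505 -0.065  0.1  ] turn [-0.006  -0.0077  0.9834] shift [-0.2591 -0.2368 -0.2063]
```

>>> arm_command([
  [[0, 0, 0.983, 0, 0, -0.25, -1], [0, 0, 0.983, 0, -0.25, -0.4, -1], [0, 0, 0.983, 0, -0.5, -0.4, -1], [0, 0, 0.983, 0, -0.55, -0.4, -1], [0, 0, 0.983, 0, -0.55, -0.4, -1], [0, 0, 0.983, 0, -0.55, -0.4, -1], [0, 0, 0.983, 0, -0.55, -0.4, -1], [0, 0, 0.983, 0, -0.55, -0.4, -1]],
])

```text
time: 4.1
tool_pos: [0.429, -0.1579, 0.1619]
tool_rot: [-3.139, -0.001, 1.908]
contact_force: [-0.1, 0.2, -0.3]
opening: 0.0007
```

```bash
python3 - <<'E'
from h import *
from cell import robot
plan([[.505,-.065,.1]],np.pi/2)
for n in("top","scene"):
    c=robot.read_camera(n);pickle.dump(c,open(f"pics/{n}2.pkl","wb"));cv2.imwrite(f"pics/{n}2.png",cv2.resize(c["image"][150:310,180:380,::-1],None,fx=4,fy=4,interpolation=cv2.INTER_CUBIC)[:600])
    hsv=cv2.cvtColor(c["image"],cv2.COLOR_RGB2HSV)
    m=((hsv[...,0]>8)&(hsv[...,0]<28)&(hsv[...,1]>60)&(hsv[...,2]>120)).astype(np.uint8)
    k,l,s,ce=cv2.connectedComponentsWithStats(m)
    for i in range(1,k):
        if s[i,4]>250 and 220<ce[i][1]<350 and 200<ce[i][0]<380:
            uv=np.argwhere(l==i)[:,::-1];b=cv2.boxPoints(cv2.minAreaRect(uv.astype(np.float32)))
            print(n,s[i],b.tolist())
            if n=="top":
                print(toz(c,b,.0015).round(4),toz(c,b,.0155).round(4))
E
```

```text
t 4.1 pos [ 0.429  -0.1579  0.1619] rot [-3.1386e+00 -1.4000e-03  1.9083e+00] F [-0.11  0.2  -0.29]
[ 0.505 -0.065  0.1  ] turn [-0.002  -0.0005  0.2149] shift [0.2079 0.342  0.2057]
top [ 293  235   51   22 1083] [[293.0, 235.0], [343.0, 235.0], [343.0, 256.0], [293.0, 256.0]]
[[ 0.5224  0.0785  0.0015]
 [ 0.5249 -0.03    0.0015]
 [ 0.4792 -0.0307  0.0015]
 [ 0.4769  0.0773  0.0015]] [[ 0.5209  0.078   0.0155]
 [ 0.5234 -0.0289  0.0155]
 [ 0.4784 -0.0296  0.0155]
 [ 0.4761  0.0768  0.0155]]
top [ 331  287   41   56 1117] [[330.1341857910156, 294.8158874511719], [349.5298767089844, 285.8276672363281], [371.7585754394531, 333.7948303222656], [352.3628845214844, 342.7830505371094]]
[[ 0.3954 -0.0043  0.0015]
 [ 0.4153 -0.0457  0.0015]
 [ 0.3145 -0.0947  0.0015]
 [ 0.295  -0.0535  0.0015]] [[ 0.3957 -0.0037  0.0155]
 [ 0.4154 -0.0445  0.0155]
 [ 0.316  -0.0928  0.0155]
 [ 0.2968 -0.0521  0.0155]]
scene [289 249  53  28 762] [[288.3798828125, 259.5710144042969], [294.8778076171875, 243.10963439941406], [341.39306640625, 261.4709167480469], [334.8951416015625, 277.93231201171875]]
scene [ 287  296   33   44 1020] [[285.23529052734375, 336.058837890625], [296.11761474609375, 292.5294189453125], [319.88232421875, 298.4705810546875], [309.0, 342.0]]
```

View pics/top2.png

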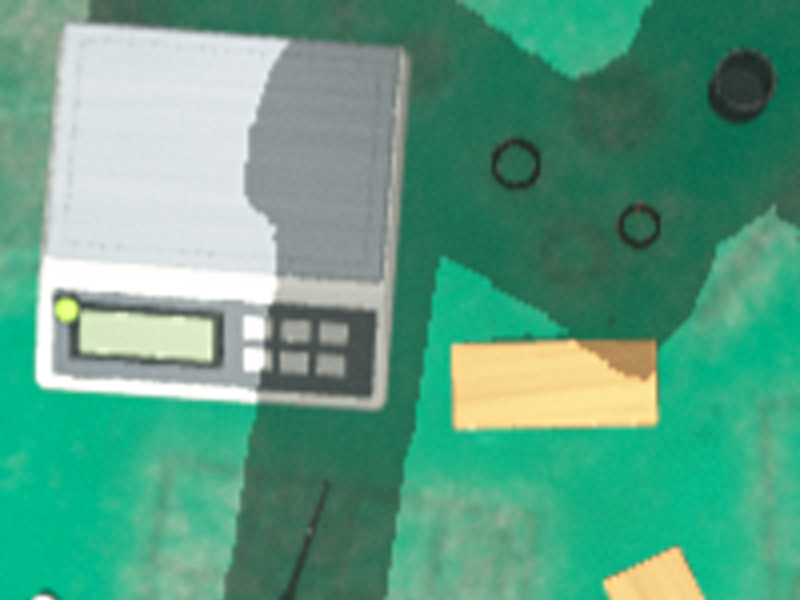

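>>> arm_command([
  [[-0.002, 0, 0.215, 0.1, 0.2, 0, -1], [-0.002, 0, 0.215, 0.2, 0.33, 0.1, -1], [-0.002, 0, 0.215, 0.212, 0.326, 0.206, -1], [-0.002, 0, 0.215, 0.212, 0.326, 0.206, -1], [-0.002, 0, 0.215, 0.212, 0.326, 0.206, -1]],
])

```text
time: 4.7
tool_pos: [0.499, -0.0638, 0.099]
tool_rot: [-3.139, -0.001, 1.584]
contact_force: [0.3, -0.4, 0.4]
opening: 0.0007
```

```bash
python3 - <<'E'
from h import *
plan([[.502,-.063,.005],[.502,-.05,.005],[.502,-.042,.005]],np.pi/2)
E
```

```text
t 4.7 pos [ 0.499  -0.0638  0.099 ] rot [-3.1386e+00 -1.3000e-03  1.5839e+00] F [ 0.27 -0.4   0.38]
[ 0.502 -0.063  0.005] turn [-0.0019 -0.0008  0.0083] shift [0.002  0.011  0.3132]
[ 0.502 -0.05   0.005] turn [-0.0019 -0.0008  0.0083] shift [0.0453 0.0115 0.3132]
[ 0.502 -0.042  0.005] turn [-0.0019 -0.0008  0.0083] shift [0.072  0.0119 0.3133]
```

>>> arm_command([
  [[-0.002, 0, 0.004, 0, 0.01, 0.15, -1], [-0.002, 0, 0.004, 0, 0.01, 0.28, -1], [-0.002, 0, 0.004, 0, 0.01, 0.31, -1], [-0.002, 0, 0.004, 0, 0.01, 0.31, -1], [-0.002, 0, 0.004, 0.03, 0.01, 0.31, -1], [-0.002, 0, 0.004, 0.05, 0.01, 0.31, -1]],
])

```text
time: 5.3
tool_pos: [0.5039, -0.0494, 0.009]
tool_rot: [3.135, 0.0, 1.572]
contact_force: [-0.4, 0.5, 0.7]
opening: 0.0006
```

```bash
python3 - <<'E'
from h import *
plan([[.502,-.042,.005],[.506,.03,.005]],np.pi/2)
E
```

```text
t 5.3 pos [ 0.5039 -0.0494  0.009 ] rot [3.1349e+00 1.0000e-04 1.5717e+00] F [-0.41  0.48  0.73]
[ 0.502 -0.042  0.005] turn [0.0042 0.0001 0.0006] shift [ 0.0247 -0.0063  0.0133]
[0.506 0.03  0.005] turn [0.0042 0.0001 0.0006] shift [0.2646 0.0072 0.0134]
```

>>> arm_command([
  [[0.004, 0, 0, 0.02, 0.0, 0.01, -1], [0.004, 0, 0, 0.04, 0.001, 0.012, -1], [0.004, 0, 0, 0.06, 0.003, 0.012, -1], [0.004, 0, 0, 0.08, 0.005, 0.012, -1], [0.004, 0, 0, 0.1, 0.007, 0.012, -1], [0.004, 0, 0, 0.12, 0.009, 0.012, -1], [0.004, 0, 0, 0.14, 0.01, 0.012, -1], [0.004, 0, 0, 0.15, 0.01, 0.012, -1]],
])

```text
time: 6.1
tool_pos: [0.5056, -0.0038, 0.0034]
tool_rot: [-3.138, -0.001, 1.572]
contact_force: [-0.5, -0.8, -0.3]
opening: 0.0006
```

```bash
python3 - <<'E'
from h import *
from cell import robot
plan([[.506,.03,.005]],np.pi/2)
for n in("top","scene"):
    c=robot.read_camera(n);pickle.dump(c,open(f"pics/{n}3.pkl","wb"));cv2.imwrite(f"pics/{n}3.png",cv2.resize(c["image"][150:300,200:360,::-1],None,fx=4,fy=4,interpolation=cv2.INTER_CUBIC)[:600])
print(robot.observe()["time"],robot.observe()["contact_force"])
E
```

```text
t 6.1 pos [ 0.5056 -0.0038  0.0034] rot [-3.1384e+00 -8.0000e-04  1.5720e+00] F [-0.46 -0.78 -0.31]
[0.506 0.03  0.005] turn [-0.0021 -0.0005  0.0008] shift [ 0.1128  0.0016 -0.0053]
6.2 [-0.864789    0.18891417  0.31560217]
```

View pics/top3.png

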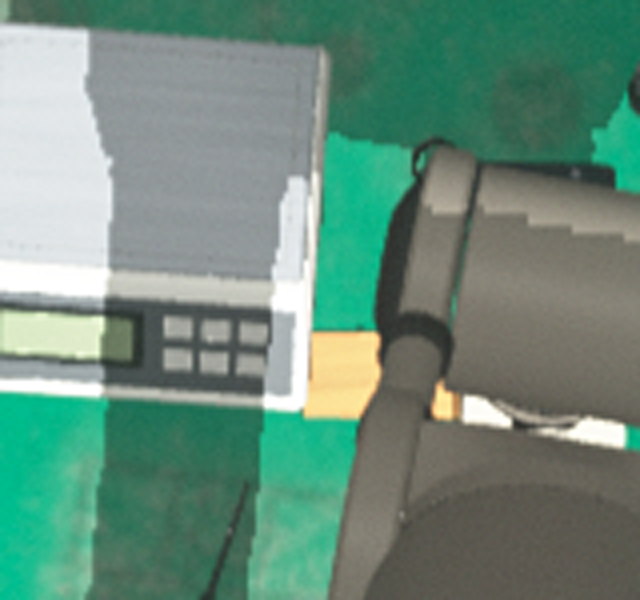

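View pics/scene3.png

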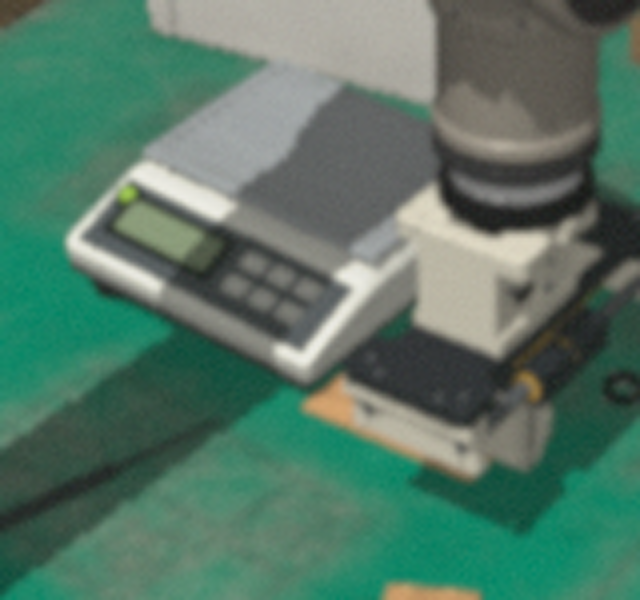

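>>> arm_command([
  [[0, 0, 0, 0.012, 0, -0.003, -1], [0, 0, 0, 0.024, 0, -0.003, -1], [0, 0, 0, 0.036, 0, -0.003, -1], [0, 0, 0, 0.048, 0, -0.003, -1], [0, 0, 0, 0.06, 0, -0.003, -1], [0, 0, 0, 0.072, 0, -0.003, -1], [0, 0, 0, 0.084, 0, -0.003, -1], [0, 0, 0, 0.092, 0, -0.003, -1]],
])

```text
time: 7.0
tool_pos: [0.5056, 0.0235, 0.0044]
tool_rot: [-3.139, -0.001, 1.572]
contact_force: [1.5, -2.6, 1.3]
opening: 0.0004
```

```bash
cat > look.py <<'E'
from h import *
from cell import robot
import sys
def look(k,show=True):
    out=None
    c=robot.read_camera("top");pickle.dump(c,open(f"pics/top{k}.pkl","wb"));W=cloud(c)
    m=(W[...,2]>.05)&(W[...,2]<.09);m[:,:185]=0;m[:,272:]=0;m[:160]=0;m[218:]=0
    P=W[m];med=P.mean(0)
    for _ in range(5):
        A=np.c_[P[:,:2]-med[:2],np.ones(len(P))];g=np.linalg.lstsq(A,P[:,2],rcond=None)[0];r=P[:,2]-A@g;P=P[np.abs(r)<2.5*r.std()+1e-4]
    print("pan tilt",len(P),g.round(4))
    return c
E
python3 - <<'E'
from look import *
plan([[.506,.0445,.005]],np.pi/2)
look(4);s=robot.observe();print(s["tool_pos"],s["contact_force"])
E
```

```text
t 7.0 pos [0.5056 0.0235 0.0044] rot [-3.1386e+00 -7.0000e-04  1.5718e+00] F [ 1.48 -2.58  1.3 ]
[0.506  0.0445 0.005 ] turn [-0.0019 -0.0004  0.0007] shift [ 0.0701  0.0014 -0.002 ]
pan tilt 4381 [0.02   0.0189 0.0684]
[0.50552201 0.02376092 0.0043685 ] [-8.13002888e-02  4.98460709e-04  6.89471374e-01]
```

>>> arm_command([
  [[0, 0, 0, 0.008, 0, 0, -1], [0, 0, 0, 0.016, 0, 0, -1], [0, 0, 0, 0.024, 0, 0, -1], [0, 0, 0, 0.032, 0, 0, -1], [0, 0, 0, 0.04, 0, 0, -1], [0, 0, 0, 0.048, 0, 0, -1], [0, 0, 0, 0.054, 0, 0, -1], [0, 0, 0, 0.054, 0, 0, -1]],
])

```text
time: 7.85
tool_pos: [0.5054, 0.0398, 0.0043]
tool_rot: [-3.138, -0.001, 1.572]
contact_force: [-0.6, 0.3, 0.4]
opening: 0.0
```

```bash
python3 - <<'E'
from look import *
plan([[.506,.0445,.005]],np.pi/2)
look(5);s=robot.observe();print(s["tool_pos"],s["contact_force"])
E
```

```text
t 7.85 pos [0.5054 0.0398 0.0043] rot [-3.1383e+00 -1.1000e-03  1.5717e+00] F [-0.63  0.25  0.39]
[0.506  0.0445 0.005 ] turn [-0.0021 -0.0007  0.0006] shift [ 0.0157  0.0019 -0.0024]
pan tilt 4276 [0.0055 0.0036 0.0679]
[0.50535579 0.0397167  0.00424045] [0.2994701  0.3815655  0.78553267]
```

>>> arm_command([
  [[0, 0, 0, 0.003, 0, 0, -1], [0, 0, 0, 0.006, 0, 0, -1], [0, 0, 0, 0.009, 0, 0, -1], [0, 0, 0, 0.012, 0, 0, -1]],
])

```text
time: 8.3
tool_pos: [0.5054, 0.0429, 0.0043]
tool_rot: [-3.138, -0.001, 1.572]
contact_force: [-0.3, -2.4, -0.8]
opening: 0.0006
```

```bash
python3 - <<'E'
from look import *
plan([[.506,.0445,.005]],np.pi/2)
look(6);s=robot.observe();print(s["tool_pos"],s["contact_force"])
E
```

```text
t 8.3 pos [0.5054 0.0429 0.0043] rot [-3.1382e+00 -7.0000e-04  1.5716e+00] F [-0.33 -2.36 -0.82]
[0.506  0.0445 0.005 ] turn [-0.0022 -0.0004  0.0005] shift [ 0.0053  0.0019 -0.0025]
pan tilt 4196 [0.0035 0.003  0.0679]
[0.50543437 0.04309022 0.00427466] [ 0.17391255 -1.17078432 -0.2932586 ]
```

>>> arm_command([
  [[0, 0, 0, 0.003, 0, 0, -1], [0, 0, 0, 0.006, 0, 0, -1]],
])

```text
time: 8.55
tool_pos: [0.5055, 0.0447, 0.0043]
tool_rot: [-3.138, -0.001, 1.572]
contact_force: [-0.2, -2.5, -1.1]
opening: 0.0007
```

```bash
python3 - <<'E'
from look import *
look(7);s=robot.observe();print(s["tool_pos"],s["contact_force"])
E
```

```text
pan tilt 4174 [0.0013 0.0001 0.0678]
[0.50550825 0.04487931 0.004321  ] [-0.82791479 -1.34889212 -0.46448081]
```

>>> arm_command([
  [[0, 0, 0, 0.003, 0, 0, -1], [0, 0, 0, 0.003, 0, 0, -1]],
])

```text
time: 8.8
tool_pos: [0.5055, 0.0458, 0.0044]
tool_rot: [-3.138, -0.001, 1.572]
contact_force: [0.7, -1.3, -1.4]
opening: 0.0007
```

```bash
python3 - <<'E'
from look import *
look(8);s=robot.observe();print(s["tool_pos"],s["contact_force"])
E
```

```text
pan tilt 4131 [0.0001 0.0003 0.0677]
[0.50550904 0.04577468 0.00433158] [ 0.41475888 -1.26742267 -0.73365508]
```

>>> arm_command([
  [[0, 0, 0, 0.003, 0, 0, -1], [0, 0, 0, 0.003, 0, 0, -1]],
])

```text
time: 9.05
tool_pos: [0.5055, 0.0466, 0.0044]
tool_rot: [-3.138, -0.001, 1.572]
contact_force: [0.0, -2.0, -1.2]
opening: 0.0002
```

```bash
python3 - <<'E'
from look import *
look(9);s=robot.observe();print(s["tool_pos"],s["contact_force"])
E
```

```text
pan tilt 4123 [ 0.0004 -0.0006  0.0677]
[0.50552013 0.04661413 0.0043474 ] [-0.05359561 -0.30852469 -1.54798678]
```

>>> arm_command([
  [[0, 0, 0, 0.003, 0, 0, -1], [0, 0, 0, 0.003, 0, 0, -1]],
])

```text
time: 9.3
tool_pos: [0.5056, 0.0473, 0.0044]
tool_rot: [-3.138, -0.0, 1.572]
contact_force: [-0.3, -3.7, -1.4]
opening: 0.0006
```

```bash
python3 - <<'E'
from look import *
c=look(10);s=robot.observe();print(s["tool_pos"],s["contact_force"])
c=robot.read_camera("scene");cv2.imwrite("pics/scene10.png",cv2.resize(c["image"][150:300,200:360,::-1],None,fx=4,fy=4,interpolation=cv2.INTER_CUBIC));print(robot.observe()["contact_force"])
E
```

```text
pan tilt 4094 [-0.0012 -0.0006  0.0677]
[0.50557376 0.04731996 0.00437425] [ 0.43312947 -3.73504339 -1.36221261]
[ 0.26723893 -3.87702764 -0.13032445]
```

View pics/scene10.png

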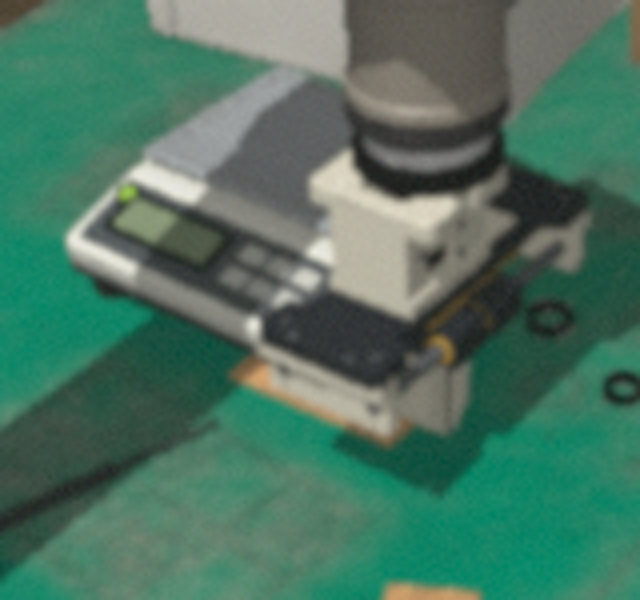

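>>> arm_command([
  [[0, 0, 0, 0.002, 0, 0, -1], [0, 0, 0, 0.002, 0, 0, -1]],
])

```text
time: 9.6
tool_pos: [0.5056, 0.0477, 0.0043]
tool_rot: [-3.138, -0.0, 1.572]
contact_force: [0.5, -5.4, -3.3]
opening: 0.0002
```

```bash
python3 - <<'E'
from look import *
c=look(11);s=robot.observe();print(s["tool_pos"],s["contact_force"])
E
```

```text
pan tilt 4085 [-0.0021 -0.0013  0.0678]
[0.50558003 0.04772309 0.00436356] [-0.2029731  -5.15225867 -1.54672542]
```

>>> arm_command([
  [[0, 0, 0, -0.03, 0, 0, -1], [0, 0, 0, -0.12, 0, 0, -1], [0, 0, 0, -0.25, 0, -0.15, -1], [0, 0, 0, -0.4, 0, -0.3, -1], [0, 0, 0, -0.55, 0, -0.45, -1], [0, 0, 0, -0.6, 0, -0.6, -1], [0, 0, 0, -0.6, 0, -0.7, -1], [0, 0, 0, -0.6, 0, -0.7, -1]],
])

```text
time: 10.45
tool_pos: [0.5086, -0.1347, 0.22]
tool_rot: [3.135, 0.003, 1.57]
contact_force: [0.6, -0.7, -0.0]
opening: 0.0003
```

```bash
python3 - <<'E'
from look import *
c=look(12)
W=cloud(c)
for k in (0,2,12):
    d=pickle.load(open(f"pics/top{k}.pkl","rb"));W=cloud(d);P=W[162:215,205:268].reshape(-1,3)
    A=np.c_[P[:,:2]-P[:,:2].mean(0),np.ones(len(P))];g=np.linalg.lstsq(A,P[:,2],rcond=None)[0];print(k,g)
cv2.imwrite("pics/top12.png",cv2.resize(c["image"][150:300,170:360,::-1],None,fx=4,fy=4,interpolation=cv2.INTER_CUBIC))
s=robot.observe();print(s["time"],s["tool_pos"],s["tool_rot"],s["contact_force"],s["qpos"])
E
```

```text
pan tilt 4348 [-0.0003 -0.0005  0.0678]
0 [-0.29390617 -0.1601318   0.07102048]
2 [-0.45696897 -0.25834874  0.07205444]
12 [-0.71769219 -0.42875926  0.07269121]
10.5 [ 0.50813337 -0.13403487  0.21878827] [3.13658005e+00 2.10470367e-03 1.57000587e+00] [ 0.8548736  -1.13085018  0.62166922] [-4.03821308e-01  3.46374200e-01  1.54044325e+00  3.15519172e-05
  1.24933874e+00 -4.03046010e-01]
```

View pics/top12.png

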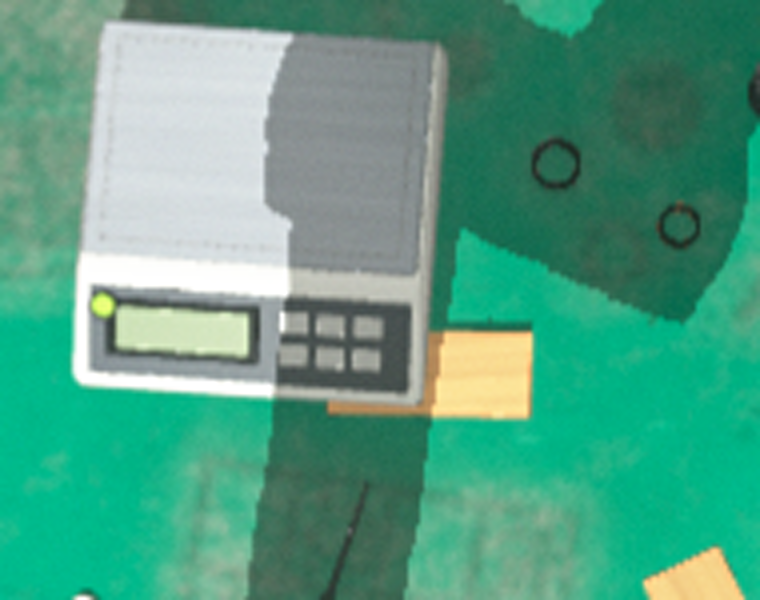

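```bash
python3 - <<'E'
from h import *
c=pickle.load(open("pics/top12.pkl","rb"));W=cloud(c)
b=toz(c,[[195.7,156.2],[170+440/4,150+44/4],[170+417/4,150+272/4],[170+85/4,150+250/4]],.068);print("pan BL,BR,FR,FL",b.round(4))
print("heel",toz(c,[[302.8,150+330/4],[302.6,150+418/4]],.0155).round(4))
t=np.radians(-2.3);ex=np.array([np.cos(t),np.sin(t)]);ey=np.array([-ex[1],ex[0]])
print("press",b[0,:2]-.051*ex-.030*ey)
# rail location: highest points around
m=(W[...,2]>.2)&(W[...,2]<.32)&(W[...,1]>.1)&(W[...,1]<.4);print("rail x min",np.percentile(W[m][:,0],[0,2,10]))
plan([[.50,.05,.25],[.62,.25,.12]],np.pi)
E
```

```text
pan BL,BR,FR,FL [[0.6728 0.2791 0.068 ]
 [0.6675 0.1068 0.068 ]
 [0.5492 0.1148 0.068 ]
 [0.5563 0.2822 0.068 ]]
heel [[0.5268 0.0572 0.0155]
 [0.4797 0.0565 0.0155]]
press [0.62066906 0.2511582 ]
rail x min [0.10643236 0.12174101 0.13718278]
t 10.5 pos [ 0.5081 -0.134   0.2188] rot [3.1366e+00 2.1000e-03 1.5700e+00] F [ 0.85 -1.13  0.62]
[0.5  0.05 0.25] turn [ 0.0015  0.0036 -1.0005] shift [ 0.6132 -0.0271 -0.1055]
[0.62 0.25 0.12] turn [ 0.0015  0.0036 -1.0005] shift [1.2811 0.3702 0.3285]
```

>>> arm_command([
  [[0, 0.003, -0.99, 0.2, -0.03, 0, -1], [0, 0.003, -0.99, 0.4, -0.06, 0, -1], [0, 0.003, -0.99, 0.6, -0.09, 0, -1], [0, 0.003, -0.99, 0.75, -0.1, 0, -1], [0, 0.003, -0.99, 0.9, -0.03, 0, -1], [0, 0.003, -0.99, 0.95, 0, 0.05, -1], [0, 0.003, -0.99, 0.95, 0, 0.1, -1], [0, 0.003, -0.99, 0.95, 0, 0.1, -1]],
])

```text
time: 11.3
tool_pos: [0.5035, 0.1547, 0.1804]
tool_rot: [-3.14, -0.013, 2.781]
contact_force: [0.4, -0.5, -0.1]
opening: 0.0006
```

```bash
python3 - <<'E'
from h import *
plan([[.621,.251,.12],[.621,.251,.085]],np.pi)
E
```

```text
t 11.3 pos [0.5035 0.1547 0.1804] rot [-3.1401 -0.0127  2.7813] F [ 0.4  -0.55 -0.06]
[0.621 0.251 0.12 ] turn [ 0.0005 -0.0081 -0.2293] shift [-0.2558  0.4387  0.1974]
[0.621 0.251 0.085] turn [ 0.0005 -0.0081 -0.2293] shift [-0.2573  0.4389  0.314 ]
```

>>> arm_command([
  [[0, -0.006, -0.22, -0.1, 0.15, 0.05, -1], [0, -0.006, -0.22, -0.2, 0.3, 0.1, -1], [0, -0.006, -0.22, -0.255, 0.439, 0.18, -1], [0, -0.006, -0.22, -0.255, 0.439, 0.195, -1], [0, -0.006, -0.22, -0.255, 0.439, 0.195, -1], [0, -0.006, -0.22, -0.255, 0.439, 0.195, -1]],
])

```text
time: 11.9
tool_pos: [0.6233, 0.2479, 0.1248]
tool_rot: [3.141, 0.002, 3.117]
contact_force: [0.1, 0.1, 0.1]
opening: 0.0005
```

```bash
python3 - <<'E'
from h import *
from cell import robot
plan([[.621,.251,.075],[.621,.251,.068]],np.pi)
c=robot.read_camera("scene");cv2.imwrite("pics/scene13.png",c["image"][:,:,::-1])
E
```

```text
t 11.9 pos [0.6233 0.2479 0.1248] rot [3.1406e+00 1.5000e-03 3.1172e+00] F [0.13 0.09 0.12]
[0.621 0.251 0.075] turn [ 0.0006  0.001  -0.0155] shift [0.0083 0.0101 0.166 ]
[0.621 0.251 0.068] turn [ 0.0006  0.001  -0.0155] shift [0.0083 0.0101 0.1893]
```

View pics/scene13.png

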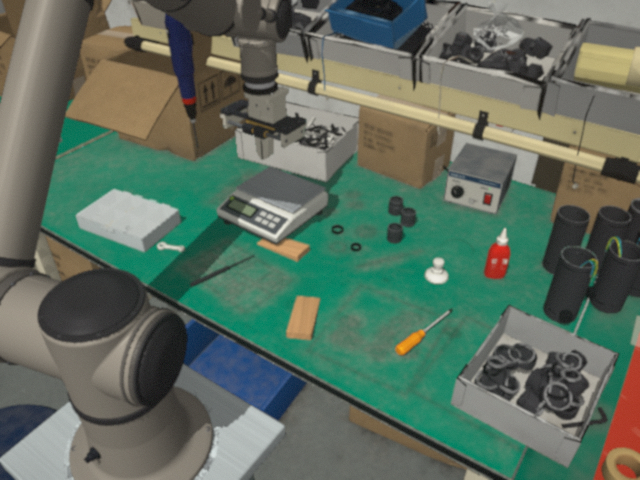

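Gripper stands above the back left of the pan (about pixel 265,155), clear of the rail. Descending slowly.

>>> arm_command([
  [[0, 0, 0, 0.005, 0.005, 0.08, -1], [0, 0, 0, 0.005, 0.005, 0.14, -1], [0, 0, 0, 0.005, 0.005, 0.165, -1], [0, 0, 0, 0.005, 0.005, 0.175, -1], [0, 0, 0, 0.005, 0.005, 0.182, -1], [0, 0, 0, 0.005, 0.005, 0.185, -1]],
])

```text
time: 12.55
tool_pos: [0.6239, 0.2498, 0.0713]
tool_rot: [3.139, 0.006, 3.117]
contact_force: [0.7, 0.2, -1.4]
opening: 0.0005
```

>>> arm_command([
  [[0, 0, 0, 0, 0, 0.006, -1], [0, 0, 0, 0, 0, 0.012, -1], [0, 0, 0, 0, 0, 0.016, -1], [0, 0, 0, 0, 0, 0.016, -1]],
])

```text
time: 12.95
tool_pos: [0.6239, 0.25, 0.0682]
tool_rot: [3.139, 0.006, 3.117]
contact_force: [-4.5, -2.6, 13.7]
opening: 0.0004
```

>>> arm_command([
  [[0, 0, 0, 0, 0, 0.004, -1], [0, 0, 0, 0, 0, 0.007, -1], [0, 0, 0, 0, 0, 0.007, -1], [0, 0, 0, 0, 0, 0.007, -1]],
])

```text
time: 13.35
tool_pos: [0.624, 0.25, 0.0681]
tool_rot: [3.139, 0.007, 3.118]
contact_force: [-9.9, -3.0, 24.8]
opening: 0.0004
```

```bash
python3 - <<'E'
from look import *
c=robot.read_camera("top");pickle.dump(c,open("pics/top14.pkl","wb"));W=cloud(c)
s=robot.observe();print(s["time"],s["tool_pos"],s["contact_force"])
E
```

```text
13.4 [0.62399965 0.25003442 0.06812621] [-9.04770878 -2.14837594 24.30833443]
```

>>> arm_command([
  [[0, 0, 0, 0, 0, 0, -1], [0, 0, 0, 0, 0, 0, -1], [0, 0, 0, 0, 0, 0, -1], [0, 0, 0, 0, 0, 0, -1]],
])

```text
time: 13.8
tool_pos: [0.624, 0.25, 0.0681]
tool_rot: [3.139, 0.007, 3.117]
contact_force: [-9.2, -3.2, 24.3]
opening: 0.0002
```

>>> arm_command([
  [[0, 0, 0, 0, 0, -0.01, -1], [0, 0, 0, 0, 0, -0.02, -1], [0, 0, 0, 0, 0, -0.06, -1], [0, 0, 0, 0, 0, -0.15, -1], [0, 0, 0, 0.15, 0, -0.25, -1], [0, 0, 0, 0.3, -0.1, -0.3, -1], [0, 0, 0, 0.45, -0.25, -0.35, -1], [0, 0, 0, 0.5, -0.4, -0.4, -1]],
])

```text
time: 14.6
tool_pos: [0.478, 0.1523, 0.1767]
tool_rot: [3.14, 0.003, 3.12]
contact_force: [1.7, -1.6, 0.1]
opening: 0.0005
```

>>> arm_command([
  [[0, 0, 0, 0, -0.15, 0, -1], [0, 0, 0, 0, -0.3, 0, -1], [0, 0, 0, 0, -0.45, 0, -1], [0, 0, 0, 0, -0.6, 0, -1], [0, 0, 0, 0, -0.75, 0, -1], [0, 0, 0, 0, -0.85, 0, -1], [0, 0, 0, 0, -0.85, 0, -1], [0, 0, 0, 0, -0.85, 0, -1]],
])

```text
time: 15.4
tool_pos: [0.4744, -0.103, 0.1758]
tool_rot: [3.139, 0.004, 3.115]
contact_force: [0.2, 0.7, 0.2]
opening: 0.0001
```

```bash
python3 - <<'E'
from look import *
c=look(15)
print("pan BL/heel same? compare")
cv2.imwrite("pics/top15.png",cv2.resize(c["image"][150:300,170:360,::-1],None,fx=4,fy=4,interpolation=cv2.INTER_CUBIC))
a=pickle.load(open("pics/top12.pkl","rb"))["image"];print("absdiff px",(cv2.absdiff(a,c["image"])[150:265,185:310].max(-1)>40).sum())
c=robot.read_camera("scene");cv2.imwrite("pics/scene15.png",c["image"][:,:,::-1])
s=robot.observe();print(s["time"],s["tool_pos"],s["contact_force"])
E
```

```text
pan tilt 4372 [ 0.0014 -0.0012  0.0678]
pan BL/heel same? compare
absdiff px 1041
15.5 [ 0.47440628 -0.10176114  0.17569728] [0.09476158 0.56800064 0.47004168]
```

View pics/top15.png

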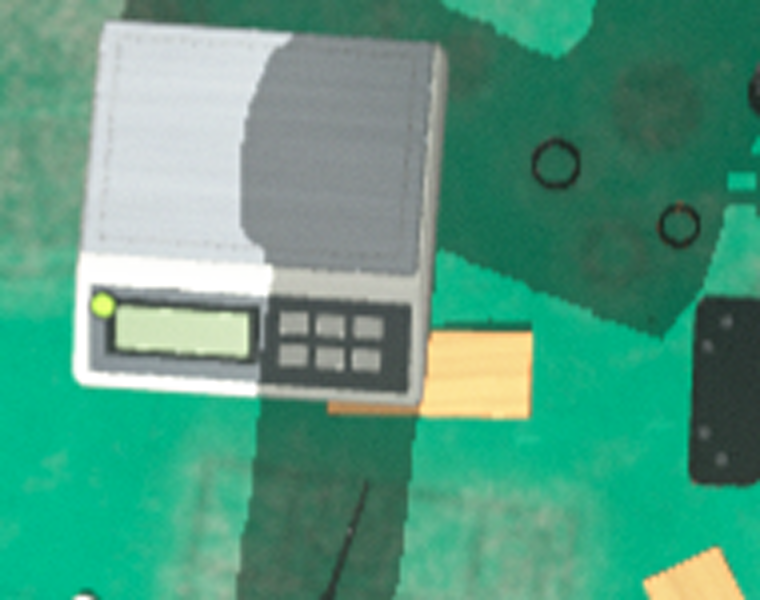

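View pics/scene15.png

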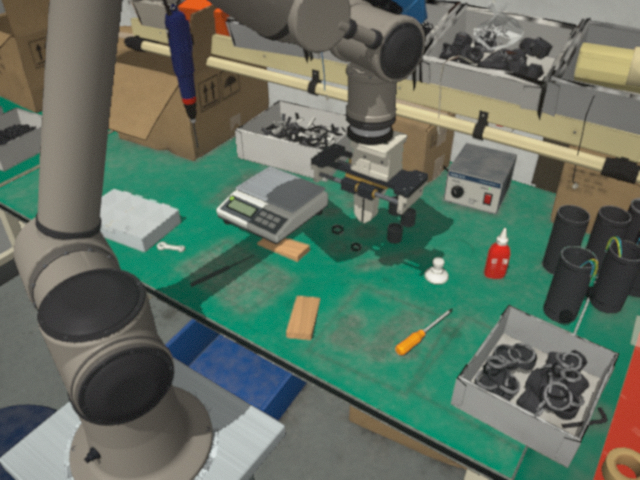

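Seen from above, the scale and wedge (heel at crop pixel 531,375) are exactly where they were before the press. The arm is clear and the bystanders look untouched.

```bash
python3 -c "
from look import *
look(16);look(17);print(robot.hand_in())"
```

```text
pan tilt 4351 [-0.0017 -0.0012  0.0677]
pan tilt 4365 [ 0.0005 -0.0017  0.0677]
the job is handed in; nothing more can be done
None
```

The scale now stands level on the wedge and its other three feet. It did not rock when I pressed the back left corner of the pan, and I have handed the job in.

- **Wedge:** I used the one farthest to the robot's left. I slid it about 20 mm sideways with the closed fingertips, then pushed it nose first by its heel under the bare foot. It jammed at about 5 N, with the pan's tilt down from about 0.043 in each axis to about zero.
- **Press:** I pressed the pan corner at (0.624, 0.250) with about 24 N for roughly 0.8 s. The fingertip height changed by only 0.1 mm between 14 N and 25 N. The press also carried about 9 N of sideways force, but before and after pictures show no shift of the scale or wedge.
- **Last checks:** After I let go, three tilt readings came out within 0.002 of level. They scattered in sign along x, so I put that down to camera noise. Two of the three hint at a very slight over-lift, about 0.2 mm at the foot, which I did not correct. The bystanders looked untouched in the final pictures, and the arm was clear of everything at about 15.5 s.

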